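# Close up the crankcase with its matching covers

### The arm

A 6-joint arm with a two-finger parallel gripper is mounted at the origin on the work surface. World frame = base frame: x ahead of the robot, y to its left, z up, the work surface at z = 0. Lengths are in mm, angles in degrees, forces in N, time in s.
With the tool pointing down it reaches from about 350 to 850 mm from the base axis. Payload 8.1 kg.
Tool frame: the origin (TCP) lies on the centre line of the jaws, within the pads' length; the fingertips stand 19 mm ahead of it and the grasp point (between the pads) is the TCP (r.tip_reach is the z of the fingertips in the tool frame, in mm); z points along the fingers, y is the line along which they close (so a half turn about z gives the same grasp; the last joint's range is limited). The gripper opens to 85 mm and grips with 20 to 120 N. Pads are 22 mm wide; open, the fingers measure 114 mm over their backs; the gripper's body (76 mm by 85 mm) begins 54 mm behind the grasp point. The pads swing forward as they close: fully open they stand 13 mm farther back than shut.
Start: joints at [-79.721, 7.471, 85.268, -0, 87.261, -4.893], TCP at [157.05, -579.086, 250.292] pointing down, gripper open.
Joint ranges: [-169.43, 169.43], [-51.17, 129.36], [1.28, 143.12], [-76.62, 256.62], [0, 156.53], [-152.29, 152.29]. Speed limits (degrees/s): [136.94, 136.94, 159.86, 180, 180, 180].

### API

Orientations are given as [roll, pitch, yaw] about the fixed x, y, z axes, in that order (R = Rz(yaw) Ry(pitch) Rx(roll)).
In Python, from bench import r gives the robot as it stands. The module is installed in compiled form; this text tells all that it offers.
- The arm moves only by the shell command python3 -m handwheel 'ROWS' [FORCE]. ROWS is JSON, a list of rows, each a list of 7 numbers: the shift along the tool's x, y, z in m, then the turn, a rotation vector about the tool's x, y, z in degrees, then the finger opening in m, from 0 to 0.0854. In form: [[tx, ty, tz, ax, ay, az, claw], ...]. A call has 1 to 8 rows; each row shifts and turns the commanded pose from where the row before left it, along the tool's axes as they then stand; what a row does not reach is not made up. A row lasts 1/12 s, in which the tool goes at most 41.7 mm and 7.16 degrees, less where a joint would pass 70% of its speed; a pose out of reach is approached as far as the arm can. A call with a gripper value outside its range is refused whole. The fingers move at their own pace and stop on an object; FORCE is the grip in N (left out, the last holds). Time passes only in rows, so rows that do not move let the fingers close. It gives the time, the measured TCP pose, the force, the opening and the grip force at its end, in the units of the state.
- r.sense(): the state, without advancing time (a new reading comes with each control period).
- r.snapshot(name): name is "side" or "top"; returns (picture, depth): 420x560x3 uint8, blue, green, red; 420x560 float32, mm along the optical axis (not along the pixel's ray), 0 where there is no reading.
- r.calibration(name): a dict with "vfov" (degrees; the focal length in pixels is half the picture's height over the tangent of half this angle, whatever the lens; pixels are square), "cx", "cy" (the principal point, pixels), "rvec" (rotation vector, rad) and "tvec" (3), from world to camera coordinates, as OpenCV has them. Camera axes: x right, y down, z forward; pixel columns grow to the right and rows downward; lengths in mm; the calibration is good to about 2 mm. A picture is of the moment at which its call begins. calibration takes no time and is no camera call.
- r.hand_in(): hands the job in; it is judged then, once.
The state is a dict: "time": time; "joint_pos": joint angles; "qd": joint speeds; "joint_efforts": joint torques, N m; "tool_pos": TCP position; "tcp_rot": TCP orientation; "ft_force": force on the tool from outside, world axes, zero at the start; "wrist_torque": the same for the moment, N m; "finger_gap": finger opening in mm; "grip_force": force on a finger pad.
Only numpy, scipy, OpenCV 4.12 (cv2) and the standard library are available. Lean on these libraries where they do the work, as an engineer would, in place of code of your own. Each camera call takes 0.05 s, during which the arm holds its last target. There are 200 camera calls.

### The job

Close up the engine crankcase for the night: set each of the three loose covers, grip upward, on the opening that matches it in shape and size, so that it drops in and sits flat on the rim. Lower the covers gently onto their rims, without dropping or banging them down, and leave the tools and other things on the bench where they are.

Things in the scene. Friction and masses are not known exactly. Their poses are not given: they have to be found in the camera images.
- cover_large: Large round cover. Bare aluminium, 36 high: from below a locating step 8 high (67 diameter, chamfered 2), a flange 6 thick (84 diameter), a grip 22 high at the middle (round boss, 24 diameter). Lies grip up on the bench, standing on the step. Origin: centre of the step's underside; z up. Starts left, middle or right before the crankcase. About 240 g.
- cover_small: Small round cover. Bare aluminium, 36 high: from below a locating step 8 high (43 diameter, chamfered 2), a flange 6 thick (60 diameter), a grip 22 high at the middle (round boss, 24 diameter). Lies grip up on the bench, standing on the step. Origin: centre of the step's underside; z up. Starts left, middle or right before the crankcase. About 130 g.
- cover_oblong: Oblong cover. Bare aluminium, 36 high: from below a locating step 8 high (71 x 35, edges rounded 2.5), a flange 6 thick (88 x 52), a grip 22 high at the middle (bar 46 long x 16 wide, lengthwise). Lies grip up on the bench, standing on the step. Origin: centre of the step's underside; z up, x along its length. Starts left, middle or right before the crankcase. About 180 g.
- port_large_rim (a point): Large round collar of the crankcase, 84 outside and 72 inside diameter. Walls 6 thick, opening 27 deep above a 100 x 100 x 8 plate, in any of three places (110 apart) on the crankcase. This point: centre of the opening at the rim's top, 105 above the bench; z up, y along the crankcase's length. Its cover, seated, has its origin 8 below this point.
- port_small_rim (a point): Small round collar of the crankcase, 60 outside and 48 inside diameter. Walls 6 thick, opening 27 deep above a 100 x 100 x 8 plate, in any of three places (110 apart) on the crankcase. This point: centre of the opening at the rim's top, 105 above the bench; z up, y along the crankcase's length. Its cover, seated, has its origin 8 below this point.
- port_oblong_rim (a point): Oblong (rectangular) collar of the crankcase, 88 x 52 outside and 76 x 40 inside. Walls 6 thick, opening 27 deep above a 100 x 100 x 8 plate, in any of three places (110 apart) on the crankcase. This point: centre of the opening at the rim's top, 105 above the bench; z up, x along the opening's length, which lies across the crankcase. Its cover, seated, has its origin 8 below this point.
- casing: Grey engine crankcase fixed on the bench, 130 (x) x 350 (y) x 70 high, carrying the three openings on top. Origin: centre of its underside; y along its length, z up.
- socket_a: Bystander: steel socket standing upright, 26 diameter x 30 high. Origin: on its underside; it is to stay where it is.
- socket_b: Bystander: steel socket standing upright, 22 diameter x 28 high. Origin: on its underside; it is to stay where it is.
- wrench: Bystander: steel wrench lying flat, 190 long. Origin: on its underside; it is to stay where it is.
- screwdriver: Bystander: screwdriver lying flat, 200 long. Origin: on its underside; it is to stay where it is.
- bearing: Bystander: steel bearing ring lying flat, 52 outside diameter x 15 high. Origin: on its underside; it is to stay where it is.
Not all that is in view belongs to the job. Leave any purple or red look-alike of the cover_large alone.

How it is judged (in metres and radians):
At the end, for the whole second after the job is handed in: Each cover sits on the opening of its own shape and size: its centre within 5 mm of the opening's centre (horizontally), its flange down on the rim (height within 2.5 mm), level within 0.035 rad (2 degrees), the oblong one lengthwise with its opening (within 0.15 rad), all at rest (horizontal distance between cover_large and port_large_rim below 0.005 m and z of cover_large in the frame of port_large_rim between -0.0105 and -0.0055 m and angle between each of cover_large, cover_small, cover_oblong's own z axis and vertical below 0.035 rad and linear speed of each of cover_large, cover_small, cover_oblong below 0.01 m/s and angular speed of each of cover_large, cover_small, cover_oblong below 0.1 rad/s and horizontal distance between cover_small and port_small_rim below 0.005 m and z of cover_small in the frame of port_small_rim between -0.0105 and -0.0055 m and horizontal distance between cover_oblong and port_oblong_rim below 0.005 m and z of cover_oblong in the frame of port_oblong_rim between -0.0105 and -0.0055 m and angle between the x axis of cover_oblong and the x axis of port_oblong_rim, either way round below 0.15 rad); the robot touches nothing.
It fails at once if a tool or another thing on the bench is pushed aside or tipped (moved over 30 mm) (distance of any of socket_a, socket_b, wrench, screwdriver, bearing from where it was at the start of the episode above 0.03 m).
It fails at once if a cover is banged down on the crankcase (over 80 N) (contact force between any of cover_large, cover_small, cover_oblong and port_large above 80 N or contact force between any of cover_large, cover_small, cover_oblong and port_small above 80 N or contact force between any of cover_large, cover_small, cover_oblong and port_oblong above 80 N or contact force between any of cover_large, cover_small, cover_oblong and casing above 80 N).
It fails at once if a cover is let go of in mid-air (dropped from more than about 15 mm above the rim) ((height (world z) of cover_large above 0.12 m and contact force between the fingers and cover_large below 0.01 N) or (height (world z) of cover_small above 0.12 m and contact force between the fingers and cover_small below 0.01 N) or (height (world z) of cover_oblong above 0.12 m and contact force between the fingers and cover_oblong below 0.01 N)).
It also fails if it takes over 64 s, if anything falls off the work surface, if the arm or the gripper's body presses on something with over 40 N, if the wrist force passes 120 N, or if a joint passes its speed limit or range.

## Working session

There is one attempt and no reset: what is moved stays moved. The work goes in short steps, Python scripts to look and compute and a shell command to move; the robot and the scene stay as the last step left them, time stands still between calls to the robot, and variables do not carry over. Pictures are saved under pics/ and viewed, at most 10 in all, crops included, and the job is handed in when it is done.

```bash
mkdir -p pics
python3 - <<'E'
from bench import r
import cv2,numpy as np
for n in("side","top"):
    p,d=r.snapshot(n); cv2.imwrite(f"pics/{n}0.png",p); np.save(f"{n}0.npy",d); print(n,r.calibration(n),(d==0).mean())
print(r.sense(), r.tip_reach)
E
```

```text
side {'vfov': 51.828132391683525, 'cx': 279.68048997427775, 'cy': 211.60439548188086, 'rvec': array([ 0.2341831 , -2.71010591,  1.43579484]), 'tvec': array([ 523.25406867,  127.48057994, 1047.75184726])} 0.004056122448979592
top {'vfov': 48.89419575057241, 'cx': 271.4929817411115, 'cy': 212.86345034720483, 'rvec': array([ 2.12412964, -2.12542133,  0.18743896]), 'tvec': array([  -4.80568972,  530.80919079, 1438.37167887])} 0.004064625850340136
{'time': 0.1, 'joint_pos': array([-7.97215181e+01,  7.51237598e+00,  8.53226826e+01,  7.23079349e-04,
        8.72619074e+01, -4.89145354e+00]), 'qd': array([ 0.02482341,  0.07165293, -0.16169168, -0.01340765, -0.04492801,
       -0.01641967]), 'joint_efforts': array([ 1.52721506e-03, -5.70949638e+01, -5.01942122e+01, -6.11122459e-05,
        8.15805135e-03,  9.14113905e-07]), 'tool_pos': array([ 156.96885697, -578.62423311,  249.33610164]), 'tcp_rot': array([-1.79903449e+02, -8.98767990e-03,  1.51698927e+01]), 'ft_force': array([ 0.18628428, -0.11408164,  0.37593486]), 'wrist_torque': array([ 0.01042927, -0.03538616,  0.01066576]), 'grip_force': 0.0, 'finger_gap': 85.42961350685665} 19.0
```

View pics/top0.png

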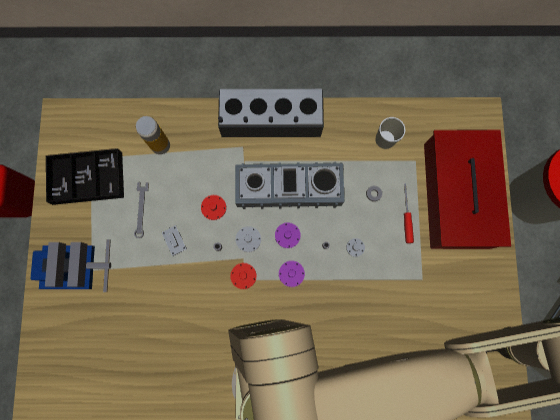

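View pics/side0.png

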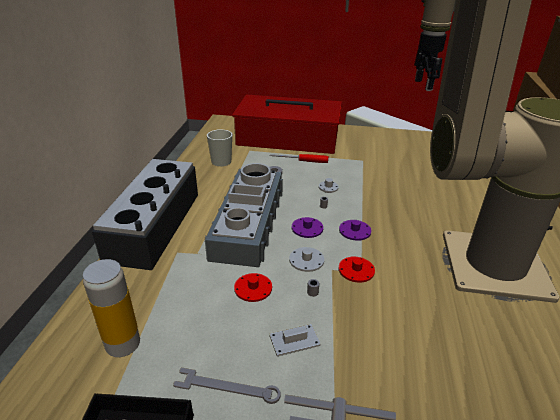

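The top view shows the arm at the bottom, with the crankcase openings from left to right: small (256,181), oblong (290,180), large (324,180).

Candidates for the covers (top-view pixels):
- **Large cover:** silver (248,239), red (213,207) and (243,276), purple (288,235) and (291,273). Only the silver one is bare aluminium, so I choose that.
- **Small cover:** silver (355,247). The bearing ring at (373,193) has no grip.
- **Oblong cover:** silver rectangle (174,240).
- **Sockets:** (218,246) and (326,244).

In the side view, the large cover is at (306,259), the small at (328,185) and the oblong at (295,340).

```bash
cat > h.py <<'E'
import cv2,numpy as np
from bench import r
class Cam:
    def __init__(s,n,d=None,p=None):
        s.n=n; c=r.calibration(n); s.R=cv2.Rodrigues(c["rvec"])[0]; s.t=c["tvec"]
        f=210/np.tan(np.radians(c["vfov"]/2)); s.K=np.array([[f,0,c["cx"]],[0,f,c["cy"]],[0,0,1]]); s.o=-s.R.T@s.t
        if d is None: p,d=r.snapshot(n)
        s.d=d; s.p=p
        v,u=np.mgrid[0:420,0:560]; s.rays=np.dstack([u,v,np.ones_like(u)])@np.linalg.inv(s.K).T
        s.w=(s.rays*d[...,None]-s.t)@s.R; s.w[d==0]=np.nan
    def cast(s,uv,z):
        q=np.c_[np.reshape(uv,(-1,2)),np.ones(len(np.reshape(uv,(-1,2))))]@np.linalg.inv(s.K).T@s.R
        return s.o[:2]+q[:,:2]*((z-s.o[2])/q[:,2])[:,None]
    def proj(s,P): q=s.K@(s.R@np.array(P,float)+s.t); return q[:2]/q[2]
    def blob(s,seed,rad,zlo,zhi):
        """height-band mask within rad mm of seed (x,y)"""
        w=s.w; return ((w[...,2]>zlo)&(w[...,2]<zhi)&(np.hypot(w[...,0]-seed[0],w[...,1]-seed[1])<rad)).astype(np.uint8)
    def outline(s,m,z):
        c=max(cv2.findContours(m,cv2.RETR_EXTERNAL,cv2.CHAIN_APPROX_NONE)[0],key=len); return s.cast(c,z).astype(np.float32)
def circ(P):
    A=np.c_[2*P,np.ones(len(P))]; x=np.linalg.lstsq(A,(P**2).sum(1),rcond=None)[0]; return x[:2],np.sqrt(x[2]+x[:2]@x[:2])
E
python3 - <<'E'
from h import *
T=Cam("top",np.load("top0.npy"),cv2.imread("pics/top0.png")); S=Cam("side",np.load("side0.npy"),cv2.imread("pics/side0.png"))
seeds={"large":((248,239),14),"small":((355,247),14),"oblong":((174,240),14),"P_small":((256,181),105),"P_oblong":((290,180),105),"P_large":((324,180),105),"sockA":((218,246),28),"sockB":((326,244),28)}
print("bench z noise",[ (np.nanmean(c.w[a:b,e:f,2]),np.nanstd(c.w[a:b,e:f,2])) for c,a,b,e,f in((T,285,300,150,220),(S,250,270,390,420))])
for n,(uv,z) in seeds.items():
    s=T.cast([uv],z)[0]; R={"s":20}.get(n[0],55); R=20 if n.startswith("sock") else 52
    for c in(T,S):
        m=c.blob(s,R,z-(5 if z>20 else 6),z+(4 if z>20 else 5))
        if z==14: m|=c.blob(s,R,8,45)
        if m.sum()<10: print(n,c.n,"few");continue
        P=c.outline(m,z); C,rr=circ(P); (bc,bs,ba)=cv2.minAreaRect(P)
        out=[n,c.n,C.round(1),round(rr,1),np.round(bc,1),np.round(bs,1),round(ba,1)]
        if z==14:
            g=c.blob(s,R,31,45); P=c.outline(g,36); b2=cv2.minAreaRect(P); out+=["grip",circ(P)[0].round(1),np.round(b2[0],1),np.round(b2[1],1),round(b2[2],1)]
        print(*out)
# crop check
k=cv2.resize(T.p[160:290,140:400],None,fx=3,fy=3,interpolation=cv2.INTER_CUBIC); cv2.imwrite("pics/crop.png",k)
E
```

```text
bench z noise [(np.float64(-0.9890766180635183), np.float64(3.2534682899612886)), (np.float64(-0.10182982688011952), np.float64(1.2560881153487737))]
large top [452.6  71.6] 40.2 [452.3  71.7] [82.1 78.4] 0.2 grip [451.2  71.4] [451.  72.] [22.5 19.4] 90.0
large side [453.4  78. ] 42.7 [453.4  78.4] [82.1 88.5] 8.5 grip [453.6  78.9] [453.6  78.5] [21.4 26.5] 7.0
small top [ 425.2 -276.3] 28.5 [ 425.  -276.9] [58.8 58.4] 44.1 grip [ 425.  -276.6] [ 425. -277.] [20.1 20.7] 44.1
small side [ 427.1 -276.8] 34.6 [ 427.2 -278.2] [55.1 85.4] 5.2 grip [ 426.3 -268.6] [ 426.7 -267.1] [21.1 30.1] 3.8
oblong top [448.3 314.3] 38.7 [448.  314.3] [88.  52.1] 26.6 grip [448.3 312.9] [448.1 314.5] [44.3 15.2] 26.1
oblong side [448.7 319.5] 39.6 [448.6 320.3] [88.7 55.2] 26.3 grip [448.5 320.8] [448.6 321.1] [46.9 19.7] 26.0
P_small top [624.6  48.5] 27.1 [625.3  49.4] [56.5 58.1] 89.9
P_small side [625.4  55.4] 30.6 [625.5  55. ] [57.2 63.3] 12.8
P_oblong top [626.5 -61.8] 38.7 [626.7 -61.4] [88.5 51. ] 1.6
P_oblong side [626.6 -55.8] 39.6 [627.6 -53.9] [89.5 62.8] 1.3
P_large top [ 627.4 -172.4] 37.9 [ 628.4 -193.3] [81.  37.6] 5.4
P_large side [ 629.  -164.5] 42.4 [ 628.9 -164.1] [83.2 86.3] 10.8
sockA top [427.4 171.2] 11.2 [427.7 172.2] [22.7 22.6] 1.1
sockA side [427.5 175.1] 13.3 [427.8 175. ] [22.  28.6] 6.4
sockB top [ 431.4 -180.5] 8.9 [ 430.6 -181. ] [18.3 19.5] 71.3
sockB side [ 433.6 -172.9] 11.0 [ 433.4 -172.5] [21.1 21.1] 10.6
```

View pics/crop.png

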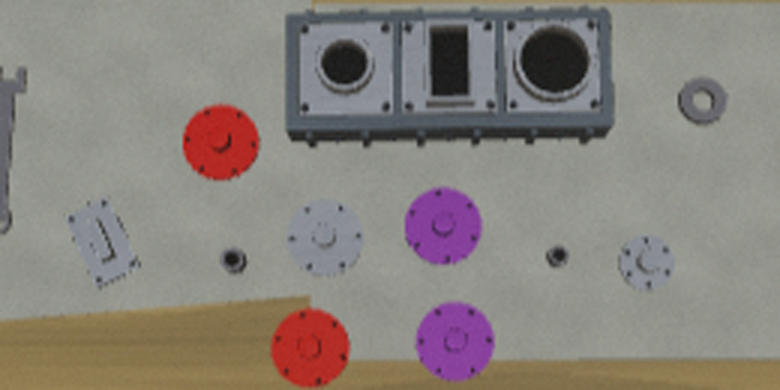

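The crop confirms the choice: silver round large cover at crop (325,237), small at (647,262), oblong at (103,242), with the red and purple discs as decoys. The two views disagree in y by about 6 mm, so I'll use the first grasp to find the bias. I start with the small cover.

```bash
python3 -m handwheel '[[0,0,0,0,0,5.1,0.05],[0,0,0,0,0,5.1,0.05],[0,0,0,0,0,5,0.05],[0.0223,-0.0254,0,0,0,0,0.05],[0.0223,-0.0254,0,0,0,0,0.05],[0.0223,-0.0254,0,0,0,0,0.05],[0.0223,-0.0254,0,0,0,0,0.05],[0.0223,-0.0254,0,0,0,0,0.05]]' 30
python3 -m handwheel '[[0.0223,-0.0254,0.015,0,0,0,0.05],[0.0223,-0.0254,0.015,0,0,0,0.05],[0.0223,-0.0254,0.015,0,0,0,0.05],[0.0223,-0.0254,0.015,0,0,0,0.05],[0.0223,-0.0254,0.015,0,0,0,0.05],[0.0223,-0.0254,0.015,0,0,0,0.05],[0.0223,-0.0254,0.015,0,0,0,0.05],[0,0,0,0,0,0,0.05]]'
python3 -m handwheel '[[0,0,0,0,0,0,0.05]]'
```

```text
time: 0.77
tool_pos: [269.2, -450.6, 249.7]
tcp_rot: [-180.0, 0.0, -0.1]
ft_force: [0.9, -0.4, 0.1]
finger_gap: 50.0
grip_force: 0.0
time: 1.43
tool_pos: [426.0, -268.7, 141.4]
tcp_rot: [-179.7, 0.2, 0.2]
ft_force: [-0.4, 1.0, -0.3]
finger_gap: 50.3
grip_force: 0.0
time: 1.52
tool_pos: [424.8, -272.2, 143.6]
tcp_rot: [-179.9, 0.1, 0.2]
ft_force: [0.9, 0.2, 0.4]
finger_gap: 50.1
grip_force: 0.0
```

```bash
python3 -m handwheel '[[0,0,0.03,0,0,0,0.05],[0,0,0.03,0,0,0,0.05],[0,0,0.02,0,0,0,0.05],[0,0,0.012,0,0,0,0.05],[0,0,0.008,0,0,0,0.05],[0,0,0.006,0,0,0,0.05],[0,0,0,0,0,0,0.05],[0,0,0,0,0,0,0.05]]' 30
python3 -m handwheel '[[0,0,0,0,0,0,0.015],[0,0,0,0,0,0,0.015],[0,0,0,0,0,0,0.015],[0,0,0,0,0,0,0.015],[0,0,0,0,0,0,0.015],[0,0,0,0,0,0,0.015]]' 30
python3 - <<'E'
from h import *
T=Cam("top");S=Cam("side");cv2.imwrite("pics/top1.png",T.p);cv2.imwrite("pics/side1.png",S.p)
np.save("top1.npy",T.d);np.save("side1.npy",S.d)
print(r.sense()['tool_pos'])
k=lambda c,u,v:cv2.resize(c.p[v-50:v+50,u-65:u+65],None,fx=3,fy=3)
cv2.imwrite("pics/c1.png",np.hstack([k(T,355,247),k(S,328,185)]))
E
```

```text
time: 2.18
tool_pos: [425.3, -275.1, 40.2]
tcp_rot: [180.0, -0.1, -0.1]
ft_force: [0.7, -0.4, 0.2]
finger_gap: 50.4
grip_force: 0.0
time: 2.68
tool_pos: [425.6, -275.0, 40.6]
tcp_rot: [179.9, -0.1, -0.0]
ft_force: [-1.7, 1.4, 5.8]
finger_gap: 23.1
grip_force: 29.2
[ 425.58637412 -274.99634088   40.64321243]
```

View pics/c1.png

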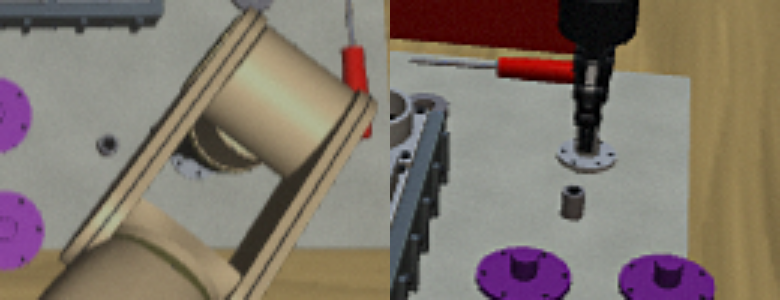

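The fingers hold the grip and the side crop (587,150) shows the cover between them. A second grasp turned 90° will centre the cover on the TCP in x as well. Then I back off so the top camera can measure the bias.

```bash
python3 -m handwheel '[[0,0,0,0,0,0,0.05],[0,0,0,0,0,0,0.05],[0,0,0,0,0,0,0.05],[0,0,0,0,0,-7,0.05],[0,0,0,0,0,-7,0.05],[0,0,0,0,0,-7,0.05],[0,0,0,0,0,-7,0.05],[0,0,0,0,0,-7,0.05]]' 30
python3 -m handwheel '[[0,0,0,0,0,-7,0.05],[0,0,0,0,0,-7,0.05],[0,0,0,0,0,-7,0.05],[0,0,0,0,0,-7,0.05],[0,0,0,0,0,-7,0.05],[0,0,0,0,0,-7,0.05],[0,0,0,0,0,-7,0.05],[0,0,0,0,0,-6,0.05]]'
python3 -m handwheel '[[0,0,0,0,0,0,0.05],[0,0,0,0,0,0,0.015],[0,0,0,0,0,0,0.015],[0,0,0,0,0,0,0.015],[0,0,0,0,0,0,0.015],[0,0,0,0,0,0,0.015],[0,0,0,0,0,0,0.015]]' 30
python3 -m handwheel '[[0,0,0,0,0,0,0.05],[0,0,0,0,0,0,0.05],[0,0,0,0,0,0,0.05],[0,0,-0.04,0,0,0,0.05],[0,0,-0.04,0,0,0,0.05],[0.02,0,-0.03,0,0,0,0.05],[0.04,0,0,0,0,0,0.05],[0.04,0,0,0,0,0,0.05]]'
python3 -m handwheel '[[0.04,0,0,0,0,0,0.05],[0.04,0,0,0,0,0,0.05],[0.04,0,0,0,0,0,0.05],[0.02,0,0,0,0,0,0.05],[0,0,0,0,0,0,0.05]]'
cat > small.py <<'E'
from h import *
T=Cam("top");S=Cam("side"); i=str(int(r.sense()["time"]*100)); cv2.imwrite(f"pics/t{i}.png",T.p)
for c in(T,S):
    m=c.blob((425,-275),52,8,45); P=c.outline(m,14); g=c.outline(c.blob((425,-275),52,31,45),36)
    print(c.n,circ(P),cv2.minAreaRect(P),"grip",circ(g)[0])
E
python3 small.py
```

```text
time: 3.45
tool_pos: [424.7, -274.3, 39.1]
tcp_rot: [-180.0, 0.0, 35.3]
ft_force: [-0.2, 0.3, -0.1]
finger_gap: 50.5
grip_force: 0.0
time: 4.12
tool_pos: [424.7, -274.3, 39.1]
tcp_rot: [-180.0, -0.0, 90.3]
ft_force: [0.5, 0.8, -1.1]
finger_gap: 50.0
grip_force: 0.0
time: 4.7
tool_pos: [424.9, -274.5, 39.4]
tcp_rot: [180.0, 0.0, 89.9]
ft_force: [0.2, 0.0, 1.9]
finger_gap: 22.5
grip_force: 29.5
time: 5.37
tool_pos: [426.4, -175.1, 152.4]
tcp_rot: [179.7, 0.2, 89.8]
ft_force: [0.8, 0.7, -0.5]
finger_gap: 50.3
grip_force: 0.0
time: 5.78
tool_pos: [424.6, -30.8, 149.2]
tcp_rot: [180.0, -0.1, 90.2]
ft_force: [-0.5, -0.9, 0.4]
finger_gap: 49.7
grip_force: 0.0
top (array([ 425.91704726, -276.61803968]), np.float64(28.851066009130264)) ((425.842041015625, -276.0846862792969), (56.58076858520508, 58.417198181152344), 44.040283203125) grip [ 425.09782068 -276.26997712]
side (array([ 428.47392213, -275.91781345]), np.float64(33.99546638940049)) ((431.8204345703125, -277.77264404296875), (51.68937301635742, 85.38568878173828), 3.4324235916137695) grip [ 427.15303898 -269.72630734]
```

Top-camera bias: it reads about (+0.7, -1.9) mm from the TCP frame. Next I refine the openings and the other covers from a median of several depth frames, correcting for that.

Run:
```python
from h import *
sh=[r.snapshot("top") for _ in range(5)]
T=Cam("top",np.median([d for _,d in sh],0),sh[0][0]); b=np.array([-0.7,1.9])
for n,s,R,lo,z in(("P_small",(625,50),48,88,105),("P_oblong",(627,-61),52,88,105),("P_large",(627,-172),54,88,105),("large",(452,72),52,7,14),("oblong",(448,314),54,7,14),("small",(425,-276),45,7,14)):
    m=T.blob(s,R,lo,z+35); m=cv2.morphologyEx(m,cv2.MORPH_CLOSE,np.ones((3,3)))
    P=T.outline(m,z); q=cv2.minAreaRect(P); h=P.min(0)/2+P.max(0)/2
    print(n,"circ",(circ(P)[0]+b).round(1),circ(P)[1].round(1),"rect",(np.array(q[0])+b).round(1),np.round(q[1],1),round(q[2],1),"bb",(h+b).round(1),np.ptp(P,axis=0).round(1))
    if z==105:
        # dark opening / rim inner edge
        g=cv2.cvtColor(T.p,cv2.COLOR_BGR2GRAY); u=T.proj((*s,105)).astype(int); k=np.zeros_like(g); cv2.circle(k,tuple(int(i) for i in u),14,1,-1)
        P=T.outline(((g<90)&(k>0)).astype(np.uint8),105); q=cv2.minAreaRect(P); print("   dark",(circ(P)[0]+b).round(1),circ(P)[1].round(1),(np.array(q[0])+b).round(1),np.round(q[1],1),round(q[2],1))
```

```text
P_small circ [622.8  50. ] 29.4 rect [623.   49.7] [59.2 58.3] 44.5 bb [623.   49.8] [61.3 59.6]
   dark [622.9  50.4] 22.2 [622.9  49.8] [47.  41.9] 89.9
P_oblong circ [625.  -59.3] 40.2 rect [624.6 -59.3] [91.7 51.5] 1.5 bb [624.6 -59.7] [90.4 52.8]
   dark [624.9 -59. ] 31.1 [624.5 -58.4] [37.8 71.1] 89.7
P_large circ [ 625.9 -168.7] 41.2 rect [ 626.  -168.1] [81.8 80.7] 89.9 bb [ 626.  -168.1] [80.7 81.8]
   dark [ 625.9 -169.2] 34.1 [ 625.9 -168.1] [69.2 67.8] 89.9
large circ [454.6  85.1] 32.4 rect [455.5  91.1] [47.1 82.7] 77.5 bb [451.6  86.8] [82.  52.1]
oblong circ [447.4 316.1] 39.0 rect [447.3 316.1] [88.1 52.3] 26.6 bb [447.  315.1] [98.4 80.5]
small circ [ 425.2 -274.5] 28.8 rect [ 425.1 -274.3] [58.8 55.4] 90.0 bb [ 425.1 -274.3] [55.4 58.8]
```

```bash
python3 -m handwheel '[[0.036,0.009,0,0,0,0,0.05],[0.036,0.009,0,0,0,0,0.05],[0.036,0.009,0.02,0,0,0,0.05],[0,0,0.03,0,0,0,0.05],[0,0,0.02,0,0,0,0.05],[0,0,0,0,0,0,0.05],[0,0,0,0,0,0,0.05]]'
python3 -m handwheel '[[0,0,0,0,0,0,0.05]]'
```

```text
time: 6.72
tool_pos: [450.8, 72.5, 78.5]
tcp_rot: [-179.8, 0.0, 89.9]
ft_force: [0.4, -0.5, 0.7]
finger_gap: 49.9
grip_force: 0.0
time: 6.8
tool_pos: [452.7, 72.5, 80.7]
tcp_rot: [179.9, -0.0, 89.9]
ft_force: [0.1, -0.7, 0.6]
finger_gap: 50.1
grip_force: 0.0
```

```bash
python3 -m handwheel '[[0.001,0,0.02,0,0,0,0.05],[0,0,0.012,0,0,0,0.05],[0,0,0.009,0,0,0,0.05],[0,0,0,0,0,0,0.05],[0,0,0,0,0,0,0.015],[0,0,0,0,0,0,0.015],[0,0,0,0,0,0,0.015],[0,0,0,0,0,0,0.015]]' 45
python3 -m handwheel '[[0,0,0,0,0,0,0.015],[0,0,0,0,0,0,0.015],[0,0,-0.005,0,0,0,0.015],[0,0,-0.015,0,0,0,0.015],[0,0,-0.02,0,0,0,0.015],[0,0,0,0,0,0,0.015]]'
```

```text
time: 7.47
tool_pos: [453.1, 74.0, 40.1]
tcp_rot: [179.9, 0.0, 90.0]
ft_force: [-1.2, -1.8, 6.5]
finger_gap: 22.1
grip_force: 44.2
time: 7.97
tool_pos: [454.2, 74.4, 82.2]
tcp_rot: [179.7, -0.0, 90.0]
ft_force: [1.1, -0.9, -1.7]
finger_gap: 22.0
grip_force: 44.6
```

```bash
python3 -m handwheel '[[0,0,-0.03,0,0,0,0.015],[0,0,-0.03,0,0,0,0.015],[0,0,-0.03,0,0,0,0.015],[-0.0243,0.0173,0,0,0,0,0.015],[-0.0243,0.0173,0,0,0,0,0.015],[-0.0243,0.0173,0,0,0,0,0.015],[-0.0243,0.0173,0,0,0,0,0.015],[-0.0243,0.0173,0,0,0,0,0.015]]'
python3 -m handwheel '[[-0.0243,0.0173,0,0,0,0,0.015],[-0.0243,0.0173,0,0,0,0,0.015],[-0.0243,0.0173,0,0,0,0,0.015],[-0.0243,0.0173,0,0,0,0,0.015],[-0.0243,0.0173,0,0,0,0,0.015],[0,0,0,0,0,0,0.015],[0,0,0,0,0,0,0.015]]'
python3 -m handwheel '[[0,0,0,0,0,0,0.015],[0,0,0,0,0,0,0.015]]'
```

```text
time: 8.63
tool_pos: [538.7, -48.5, 167.6]
tcp_rot: [-180.0, -0.0, 90.0]
ft_force: [-0.1, 1.4, -3.0]
finger_gap: 22.2
grip_force: 45.2
time: 9.22
tool_pos: [624.7, -170.2, 166.6]
tcp_rot: [-179.9, -0.0, 89.9]
ft_force: [-0.1, -0.2, -3.9]
finger_gap: 22.0
grip_force: 45.4
time: 9.38
tool_pos: [624.2, -168.0, 167.8]
tcp_rot: [-179.9, -0.0, 90.0]
ft_force: [0.6, 0.6, -2.5]
finger_gap: 22.0
grip_force: 45.4
```

```bash
python3 -m handwheel '[[0,0.0017,0.01,0,0,0,0.015],[0,0,0.008,0,0,0,0.015],[0,0,0,0,0,0,0.015],[0,0,0,0,0,0,0.015]]'
python3 -m handwheel '[[0,0,0,0,0,0,0.015]]'
python3 - <<'E'
from h import *
S=Cam("side");cv2.imwrite("pics/s2.png",cv2.resize(S.p[130:240,190:320],None,fx=5,fy=5,interpolation=cv2.INTER_CUBIC));print(r.sense()["tool_pos"])
E
python3 -m handwheel '[[0,0,0,0,0,0,0.015]]'
```

```text
time: 9.72
tool_pos: [625.4, -168.1, 149.0]
tcp_rot: [-179.9, -0.1, 90.0]
ft_force: [-0.7, 0.4, -2.1]
finger_gap: 22.0
grip_force: 45.4
time: 9.8
tool_pos: [626.2, -168.6, 150.3]
tcp_rot: [-180.0, -0.0, 90.0]
ft_force: [0.1, 0.1, -3.7]
finger_gap: 22.2
grip_force: 45.4
[ 626.51239626 -168.80083543  150.72282303]
time: 9.93
tool_pos: [626.7, -169.0, 151.0]
tcp_rot: [180.0, 0.0, 90.0]
ft_force: [-0.3, 0.2, -3.0]
finger_gap: 21.8
grip_force: 45.4
```

View pics/s2.png

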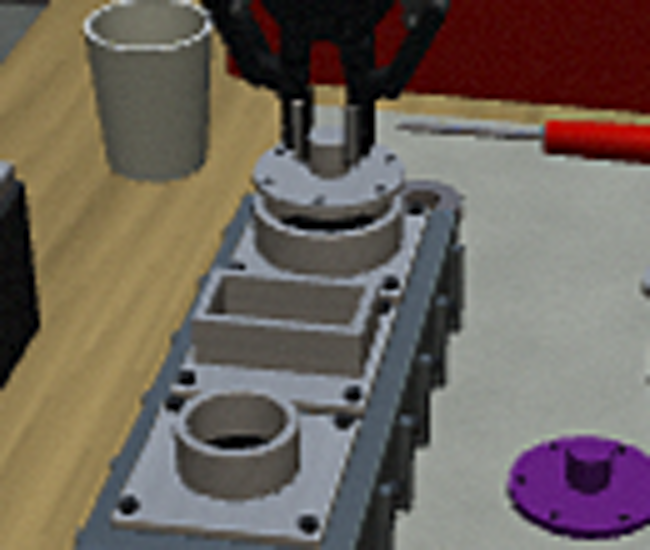

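The side crop shows the large cover level just above the large collar, both centred near crop column 328. I'll lower it gently.

```bash
python3 -m handwheel '[[0,0,0.002,0,0,0,0.015],[0,0,0.002,0,0,0,0.015],[0,0,0.002,0,0,0,0.015],[0,0,0.002,0,0,0,0.015],[0,0,0.001,0,0,0,0.015]]'
python3 -m handwheel '[[0,0,0.001,0,0,0,0.015],[0,0,0.001,0,0,0,0.015],[0,0,0,0,0,0,0.015]]'
```

```text
time: 10.35
tool_pos: [626.2, -168.9, 140.9]
tcp_rot: [-180.0, -0.0, 90.0]
ft_force: [-0.2, 0.7, -3.6]
finger_gap: 22.1
grip_force: 45.4
time: 10.6
tool_pos: [626.3, -168.9, 139.2]
tcp_rot: [-180.0, -0.0, 90.0]
ft_force: [0.4, -0.1, -3.4]
finger_gap: 21.7
grip_force: 45.4
```

```bash
for i in 1 2; do python3 -m handwheel '[[0,0,0.001,0,0,0,0.015],[0,0,0,0,0,0,0.015]]' | egrep 'pos|force'; done
```

```text
tool_pos: [626.4, -168.9, 138.4]
ft_force: [-0.6, 0.2, -3.6]
grip_force: 45.4
tool_pos: [626.4, -168.9, 137.4]
ft_force: [1.4, -0.1, -3.0]
grip_force: 45.4
```

```bash
for i in 1 2 3; do python3 -m handwheel '[[0,0,0.0007,0,0,0,0.015],[0,0,0,0,0,0,0.015]]' | egrep 'pos|ft_force'; done
```

```text
tool_pos: [626.5, -168.9, 137.2]
ft_force: [-0.7, 0.2, 0.2]
tool_pos: [626.6, -169.0, 137.2]
ft_force: [-4.0, 0.7, 5.4]
tool_pos: [626.7, -169.0, 137.1]
ft_force: [-6.4, 2.6, 9.1]
```

Seated: the force shows contact at z ≈ 137. I release, retreat and go to the oblong cover.

```bash
python3 -m handwheel '[[0,0,0,0,0,0,0.05],[0,0,0,0,0,0,0.05],[0,0,0,0,0,0,0.05],[0,0,0,0,0,0,0.05],[0,0,-0.02,0,0,0,0.05],[0,0,-0.04,0,0,0,0.05],[0.034,-0.0127,0,0,0,0,0.05],[0.0346,-0.0128,0,0,0,0,0.05]]'
python3 -m handwheel '[[0.0346,-0.0128,0,0,0,0,0.05],[0.0346,-0.0128,0,0,0,0,0.05],[0.0346,-0.0128,0,0,0,0,0.05],[0.0346,-0.0128,0,0,0,0,0.05],[0.0346,-0.0128,0,0,0,0,0.05],[0.0346,-0.0128,0,0,0,0,0.05],[0.0346,-0.0128,0,0,0,0,0.05],[0.0346,-0.0128,0,0,0,0,0.05]]'
python3 -m handwheel '[[0.0346,-0.0128,0,0,0,0,0.05],[0.0346,-0.0128,0,0,0,0,0.05],[0.0346,-0.0128,0,0,0,0,0.05],[0.0346,-0.0128,0,0,0,0,0.05],[0,0,0,0,0,7,0.05],[0,0,0,0,0,7,0.05],[0,0,0,0,0,7,0.05],[0,0,0,0,0,7,0.05]]'
python3 -m handwheel '[[0,0,0.02,0,0,7,0.05],[0,0,0.03,0,0,7,0.05],[0,0,0.03,0,0,7,0.05],[0,0,0.02,0,0,7,0.05],[0,0,0.01,0,0,7,0.05],[0,0,0,0,0,0.5,0.05],[0,0,0,0,0,0,0.05]]'
python3 -m handwheel '[[0,0,0,0,0,0,0.05]]'
```

```text
time: 12.1
tool_pos: [603.1, -101.8, 199.1]
tcp_rot: [179.6, 0.1, 89.8]
ft_force: [-0.1, 0.7, -1.2]
finger_gap: 50.3
grip_force: 0.0
time: 12.77
tool_pos: [497.9, 178.0, 195.5]
tcp_rot: [180.0, -0.0, 90.0]
ft_force: [0.7, 0.2, -0.6]
finger_gap: 50.1
grip_force: 0.0
time: 13.43
tool_pos: [447.3, 315.5, 195.3]
tcp_rot: [180.0, -0.0, 61.7]
ft_force: [0.1, -0.7, 0.0]
finger_gap: 50.1
grip_force: 0.0
time: 14.02
tool_pos: [447.2, 314.7, 85.0]
tcp_rot: [180.0, 0.1, 26.6]
ft_force: [0.4, 0.2, 1.1]
finger_gap: 49.8
grip_force: 0.0
time: 14.1
tool_pos: [448.4, 315.4, 86.6]
tcp_rot: [-180.0, -0.1, 26.7]
ft_force: [-0.5, -0.3, 1.0]
finger_gap: 50.4
grip_force: 0.0
```

```bash
python3 -m handwheel '[[0,-0.001,0.02,0,0,0,0.045],[0,0,0.015,0,0,0,0.045],[0,0,0.008,0,0,0,0.045],[0,0,0.004,0,0,0,0.045],[0,0,0,0,0,0,0.045],[0,0,0,0,0,0,0.008],[0,0,0,0,0,0,0.008],[0,0,0,0,0,0,0.008]]' 45
python3 -m handwheel '[[0,0,0,0,0,0,0.008],[0,0,0,0,0,0,0.008],[0,0,0,0,0,0,0.008]]'
python3 -m handwheel '[[0,0,-0.005,0,0,0,0.008],[0,0,-0.02,0,0,0,0.008],[0,0,-0.03,0,0,0,0.008],[0,0,-0.03,0,0,0,0.008],[0,0,-0.03,0,0,0,0.008],[0,0,-0.015,0,0,0,0.008],[0,0,0,0,0,0,0.008],[0,0,0,0,0,0,0.008]]'
```

```text
time: 14.77
tool_pos: [448.2, 316.5, 40.0]
tcp_rot: [-180.0, -0.1, 26.5]
ft_force: [0.5, 0.0, -2.3]
finger_gap: 14.6
grip_force: 43.9
time: 15.02
tool_pos: [448.1, 316.4, 39.9]
tcp_rot: [-180.0, -0.1, 26.5]
ft_force: [-0.5, -0.2, 5.2]
finger_gap: 15.0
grip_force: 44.9
time: 15.68
tool_pos: [447.5, 316.0, 169.0]
tcp_rot: [-180.0, -0.1, 26.5]
ft_force: [-0.4, -0.1, -2.9]
finger_gap: 15.1
grip_force: 44.2
```

```bash
python3 -m handwheel '[[0,0,0,0,0,6.4,0.008],[0,0,0,0,0,6.4,0.008],[0,0,0,0,0,6.4,0.008],[0,0,0,0,0,6.4,0.008],[0.0143,0.0315,0,0,0,0,0.008],[0.0143,0.0315,0,0,0,0,0.008],[0.0143,0.0315,0,0,0,0,0.008],[0.0143,0.0315,0,0,0,0,0.008]]'
python3 -m handwheel '[[0.0143,0.0315,0,0,0,0,0.008],[0.0143,0.0315,0,0,0,0,0.008],[0.0143,0.0315,0,0,0,0,0.008],[0.0143,0.0315,0,0,0,0,0.008],[0.0143,0.0315,0,0,0,0,0.008],[0.0143,0.0315,0,0,0,0,0.008],[0.0143,0.0315,0,0,0,0,0.008],[0.0143,0.0315,0,0,0,0,0.008]]'
python3 -m handwheel '[[0,0,0.005,0,0,0,0.008],[0,0,0.005,0,0,0,0.008],[0,0,0.005,0,0,0,0.008],[0,0,0,0,0,0,0.008],[0,0,0,0,0,0,0.008]]'
python3 -m handwheel '[[0,0,0,0,0,0,0.008]]'
```

```text
time: 16.35
tool_pos: [504.9, 189.1, 165.3]
tcp_rot: [179.9, 0.3, 0.9]
ft_force: [0.7, 0.5, -2.8]
finger_gap: 14.9
grip_force: 44.3
time: 17.02
tool_pos: [623.2, -60.9, 165.0]
tcp_rot: [-179.9, 0.3, 0.9]
ft_force: [0.3, -0.5, -2.1]
finger_gap: 15.0
grip_force: 44.3
time: 17.43
tool_pos: [623.2, -58.1, 151.8]
tcp_rot: [-180.0, 0.2, 1.0]
ft_force: [0.4, 0.2, -2.1]
finger_gap: 14.9
grip_force: 44.5
time: 17.52
tool_pos: [624.1, -58.3, 153.1]
tcp_rot: [-180.0, 0.0, 1.0]
ft_force: [-0.3, 0.7, -1.7]
finger_gap: 14.9
grip_force: 44.5
```

```bash
python3 -m handwheel '[[0.0007,0.0008,0.003,0,0,0,0.008],[0,0,0,0,0,0,0.008],[0,0,0,0,0,0,0.008],[0,0,0,0,0,0,0.008]]'
python3 - <<'E'
from h import *
S=Cam("side");cv2.imwrite("pics/s3.png",cv2.resize(S.p[130:240,190:320],None,fx=5,fy=5,interpolation=cv2.INTER_CUBIC));print(r.sense()["tool_pos"])
E
```

```text
time: 17.85
tool_pos: [625.3, -60.1, 150.7]
tcp_rot: [180.0, -0.0, 0.9]
ft_force: [-1.3, -0.2, -2.5]
finger_gap: 15.0
grip_force: 44.5
[625.27782826 -60.22652752 150.64157258]
```

View pics/s3.png

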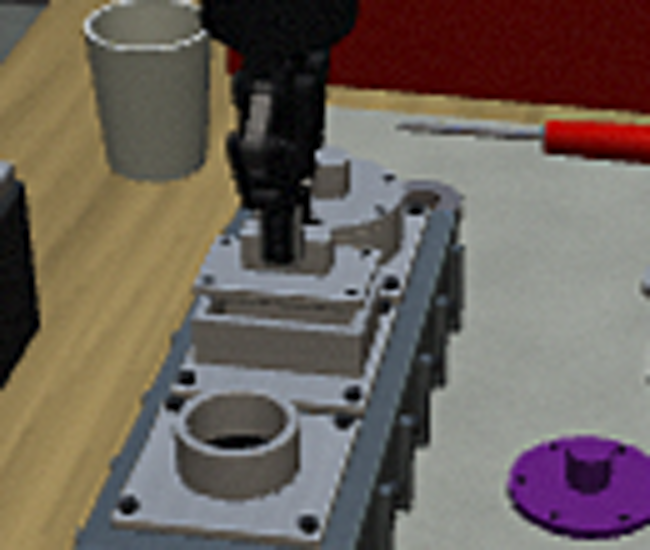

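The oblong cover hovers over its collar at crop (290,270) and lines up with it. The large cover sits flat behind it.

```bash
python3 -m handwheel '[[0,-0.0005,0.002,0,0,0,0.008],[0,0,0.002,0,0,0,0.008],[0,0,0.001,0,0,0,0.008],[0,0,0.001,0,0,0,0.008],[0,0,0,0,0,0,0.008]]' | egrep 'pos|ft_force'
for i in 1 2 3; do python3 -m handwheel '[[0,0,0.001,0,0,0,0.008],[0,0,0,0,0,0,0.008]]' | egrep 'pos|ft_force'; done
```

```text
tool_pos: [624.9, -59.8, 144.0]
ft_force: [0.4, -0.1, -2.5]
tool_pos: [625.1, -59.8, 143.2]
ft_force: [0.1, 0.2, -2.9]
tool_pos: [625.1, -59.8, 142.3]
ft_force: [-0.5, -0.1, -1.4]
tool_pos: [625.1, -59.8, 141.2]
ft_force: [0.2, -0.6, -2.5]
```

```bash
for i in 1 2 3; do python3 -m handwheel '[[0,0,0.001,0,0,0,0.008],[0,0,0,0,0,0,0.008]]' | egrep 'pos|ft_force'; done; for i in 1 2; do python3 -m handwheel '[[0,0,0.0006,0,0,0,0.008],[0,0,0,0,0,0,0.008]]' | egrep 'pos|ft_force'; done
```

```text
tool_pos: [625.1, -59.8, 140.2]
ft_force: [-0.8, 0.5, -2.7]
tool_pos: [625.1, -59.7, 139.2]
ft_force: [-0.7, -0.0, -2.1]
tool_pos: [625.1, -59.7, 138.2]
ft_force: [0.2, -0.0, -2.8]
tool_pos: [625.1, -59.8, 137.7]
ft_force: [-0.2, -0.6, -2.0]
tool_pos: [625.1, -59.8, 137.1]
ft_force: [-0.4, -0.4, -2.3]
```

```bash
for i in 1 2 3; do python3 -m handwheel '[[0,0,0.0005,0,0,0,0.008],[0,0,0,0,0,0,0.008]]' | egrep 'pos|ft_force'; done
```

```text
tool_pos: [625.2, -59.8, 136.9]
ft_force: [-0.2, -0.5, -1.4]
tool_pos: [625.3, -59.8, 136.9]
ft_force: [-3.3, -0.3, 4.5]
tool_pos: [625.3, -59.8, 136.9]
ft_force: [-5.9, 0.5, 7.8]
```

```bash
python3 -m handwheel '[[0,0,0,0,0,0,0.05],[0,0,0,0,0,0,0.05],[0,0,0,0,0,0,0.05],[0,0,0,0,0,0,0.05],[0,0,-0.02,0,0,0,0.05],[0,0,-0.04,0,0,0,0.05],[0,0,0,0,0,0,0.05]]'
python3 -m handwheel '[[-0.0255,0.0264,0,0,0,0,0.05],[-0.0255,0.0264,0,0,0,0,0.05],[-0.0255,0.0264,0,0,0,0,0.05],[-0.0255,0.0264,0,0,0,0,0.05],[-0.0255,0.0264,0,0,0,0,0.05],[-0.0255,0.0264,0,0,0,0,0.05],[-0.0255,0.0264,0,0,0,0,0.05],[-0.0255,0.0264,0,0,0,0,0.05]]'
python3 -m handwheel '[[0,0,0.03,0,0,0,0.05],[0,0,0.03,0,0,0,0.05],[0,0,0.03,0,0,0,0.05],[0,0,0.02,0,0,0,0.05],[0,0,0,0,0,0,0.05],[0,0,0,0,0,0,0.05],[0,0,0,0,0,0,0.05]]'
```

```text
time: 20.73
tool_pos: [628.5, -60.4, 203.6]
tcp_rot: [179.9, -0.6, 0.9]
ft_force: [2.1, -1.5, 1.5]
finger_gap: 49.8
grip_force: 0.0
time: 21.4
tool_pos: [423.3, -275.2, 196.0]
tcp_rot: [180.0, -0.1, 0.9]
ft_force: [0.3, -1.4, -0.2]
finger_gap: 50.0
grip_force: 0.0
time: 21.98
tool_pos: [425.4, -274.7, 87.4]
tcp_rot: [179.9, -0.1, 0.9]
ft_force: [0.1, 0.4, 0.0]
finger_gap: 50.2
grip_force: 0.0
```

Right over the small cover. I'll grasp it, lift, and carry it by (+198, +325) to (622.9, 50.5).

```bash
python3 -m handwheel '[[0,0,0.02,0,0,0,0.05],[0,0,0.015,0,0,0,0.05],[0,0,0.008,0,0,0,0.05],[0,0,0.004,0,0,0,0.05],[0,0,0,0,0,0,0.05],[0,0,0,0,0,0,0.015],[0,0,0,0,0,0,0.015],[0,0,0,0,0,0,0.015]]' 45
python3 -m handwheel '[[0,0,0,0,0,0,0.015],[0,0,0,0,0,0,0.015],[0,0,0,0,0,0,0.015]]'
python3 -m handwheel '[[0,0,-0.005,0,0,0,0.015],[0,0,-0.02,0,0,0,0.015],[0,0,-0.03,0,0,0,0.015],[0,0,-0.03,0,0,0,0.015],[0,0,-0.03,0,0,0,0.015],[0,0,-0.015,0,0,0,0.015],[0,0,0,0,0,0,0.015],[0,0,0,0,0,0,0.015]]'
```

```text
time: 22.65
tool_pos: [425.3, -274.8, 40.2]
tcp_rot: [179.9, -0.1, 0.9]
ft_force: [-0.6, 0.3, 5.2]
finger_gap: 22.2
grip_force: 43.9
time: 22.9
tool_pos: [425.3, -274.7, 40.2]
tcp_rot: [179.9, -0.1, 0.9]
ft_force: [-0.8, 1.0, 6.9]
finger_gap: 22.5
grip_force: 44.0
time: 23.57
tool_pos: [424.9, -274.5, 169.7]
tcp_rot: [179.9, -0.1, 0.9]
ft_force: [0.3, -0.3, -2.4]
finger_gap: 21.9
grip_force: 44.2
```

```bash
python3 -m handwheel '[[0,0,-0.02,0,0,0,0.015],[0.0185,-0.0293,0,0,0,0,0.015],[0.0185,-0.0293,0,0,0,0,0.015],[0.0185,-0.0293,0,0,0,0,0.015],[0.0185,-0.0293,0,0,0,0,0.015],[0.0185,-0.0293,0,0,0,0,0.015],[0.0185,-0.0293,0,0,0,0,0.015],[0.0185,-0.0293,0,0,0,0,0.015]]'
python3 -m handwheel '[[0.0185,-0.0293,0,0,0,0,0.015],[0.0185,-0.0293,0,0,0,0,0.015],[0.0185,-0.0293,0,0,0,0,0.015],[0.0185,-0.0293,0,0,0,0,0.015],[0,0,0.02,0,0,0,0.015],[0,0,0.01,0,0,0,0.015],[0,0,0.008,0,0,0,0.015],[0,0,0,0,0,0,0.015]]'
python3 -m handwheel '[[0,0,0,0,0,0,0.015],[0,0,0,0,0,0,0.015],[0,0,0,0,0,0,0.015]]'
python3 - <<'E'
from h import *
S=Cam("side");cv2.imwrite("pics/s4.png",cv2.resize(S.p[130:240,190:320],None,fx=5,fy=5,interpolation=cv2.INTER_CUBIC));print(r.sense()["tool_pos"])
E
```

```text
time: 24.23
tool_pos: [550.0, -65.1, 186.0]
tcp_rot: [-180.0, 0.2, 0.9]
ft_force: [0.4, -0.6, -0.4]
finger_gap: 21.8
grip_force: 44.4
time: 24.9
tool_pos: [620.1, 50.5, 146.1]
tcp_rot: [180.0, 0.4, 0.8]
ft_force: [-0.6, -0.9, -2.2]
finger_gap: 22.1
grip_force: 44.5
time: 25.15
tool_pos: [623.4, 50.5, 151.8]
tcp_rot: [180.0, -0.1, 0.8]
ft_force: [0.1, 0.0, -1.2]
finger_gap: 21.9
grip_force: 44.5
[623.48519597  50.63211151 151.93874018]
```

View pics/s4.png

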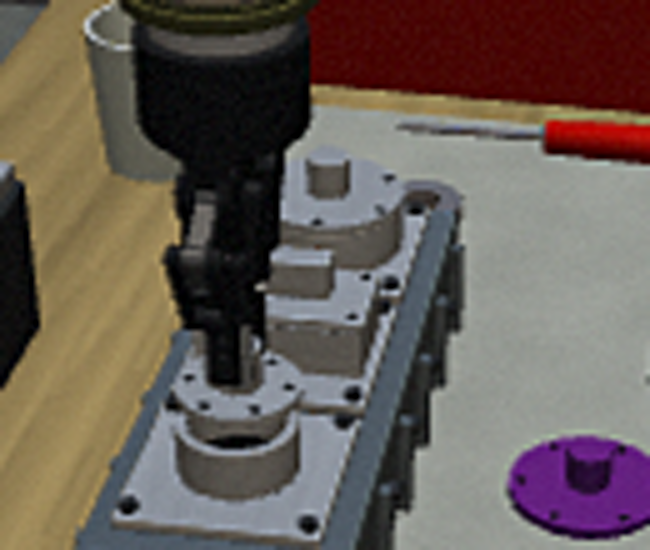

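The small cover hangs centred over the small collar (both near crop column 238), and the other two covers sit flat. I'll lower it.

```bash
python3 -m handwheel '[[0,0,0.002,0,0,0,0.015],[0,0,0.002,0,0,0,0.015],[0,0,0.002,0,0,0,0.015],[0,0,0.001,0,0,0,0.015],[0,0,0,0,0,0,0.015]]' | egrep 'pos|ft_force'
for i in 1 2 3; do python3 -m handwheel '[[0,0,0.001,0,0,0,0.015],[0,0,0,0,0,0,0.015]]' | egrep 'pos|ft_force'; done
```

```text
tool_pos: [622.7, 51.3, 143.2]
ft_force: [-0.4, -1.0, -2.0]
tool_pos: [622.9, 51.3, 142.5]
ft_force: [-0.2, -0.4, -1.2]
tool_pos: [622.9, 51.3, 141.6]
ft_force: [0.3, 0.1, -1.7]
tool_pos: [622.9, 51.3, 140.6]
ft_force: [0.2, 0.1, -1.4]
```

```bash
for i in 1 2; do python3 -m handwheel '[[0,0,0.001,0,0,0,0.015],[0,0,0,0,0,0,0.015]]' | egrep 'pos|ft_force'; done; for i in 1 2 3; do python3 -m handwheel '[[0,0,0.0006,0,0,0,0.015],[0,0,0,0,0,0,0.015]]' | egrep 'pos|ft_force'; done
```

```text
tool_pos: [622.9, 51.3, 139.5]
ft_force: [-0.1, 0.1, -1.4]
tool_pos: [622.9, 51.3, 138.5]
ft_force: [0.1, -0.0, -0.7]
tool_pos: [622.9, 51.3, 138.0]
ft_force: [0.5, -0.3, -1.3]
tool_pos: [623.0, 51.3, 137.4]
ft_force: [-0.1, 0.7, -0.5]
tool_pos: [623.1, 51.3, 137.3]
ft_force: [-1.9, -1.0, 1.5]
```

Contact. One more slight press, then release, retreat clear and look from above.

```bash
python3 -m handwheel '[[0,0,0.0005,0,0,0,0.015],[0,0,0,0,0,0,0.015]]' | egrep 'pos|ft_force'
python3 -m handwheel '[[0,0,0,0,0,0,0.05],[0,0,0,0,0,0,0.05],[0,0,0,0,0,0,0.05],[0,0,0,0,0,0,0.05],[0,0,-0.02,0,0,0,0.05],[0,0,-0.04,0,0,0,0.05],[-0.02,0,-0.03,0,0,0,0.05],[-0.035,0,0,0,0,0,0.05]]'
python3 -m handwheel '[[-0.035,0,0,0,0,0,0.05],[-0.035,0,0,0,0,0,0.05],[-0.035,0,0,0,0,0,0.05],[-0.03,0,0,0,0,0,0.05],[0,0,0,0,0,0,0.05],[0,0,0,0,0,0,0.05],[0,0,0,0,0,0,0.05]]' | egrep 'time|pos'
python3 - <<'E'
from h import *
sh=[r.snapshot("top") for _ in range(5)]; T=Cam("top",np.median([d for _,d in sh],0),sh[0][0]); b=np.array([-0.7,1.9])
for n,s in(("P_small",(622.9,50.5)),("P_oblong",(624.6,-59.4)),("P_large",(626.2,-169.3))):
    P=T.outline(T.blob(s,52,90,150),111); g=T.outline(T.blob(s,30,123,150),133); q=cv2.minAreaRect(P)
    top=T.w[T.blob(s,25,123,150)>0][:,2]; fl=T.w[T.blob(s,40,100,120)>0][:,2]
    print(n,(circ(P)[0]+b).round(1),circ(P)[1].round(1),"ang",round(q[2],1),"grip",(circ(g)[0]+b).round(1),"z",np.median(fl).round(1),np.median(top).round(1))
S=Cam("side"); k=lambda p,a,c,e,f,w:cv2.resize(p[a:c,e:f],(w,450),interpolation=cv2.INTER_CUBIC)
cv2.imwrite("pics/end.png",np.hstack([k(T.p,150,220,225,355,400),k(S.p,150,240,210,290,400)]))
E
```

```text
tool_pos: [623.1, 51.3, 137.2]
ft_force: [-2.5, -1.0, 5.5]
time: 27.78
tool_pos: [572.7, 50.3, 234.4]
tcp_rot: [180.0, -0.7, 0.9]
ft_force: [1.4, 0.3, 1.7]
finger_gap: 49.9
grip_force: 0.0
time: 28.37
tool_pos: [433.6, 48.4, 227.0]
P_small [622.   50.7] 29.5 ang 0.2 grip [621.8  51.1] z 110.5 131.8
P_oblong [623.6 -59.4] 39.8 ang 2.3 grip [623.5 -60.3] z 110.5 132.2
P_large [ 625.5 -168.1] 41.6 ang 89.1 grip [ 625.6 -168.3] z 110.6 132.4
```

View pics/end.png

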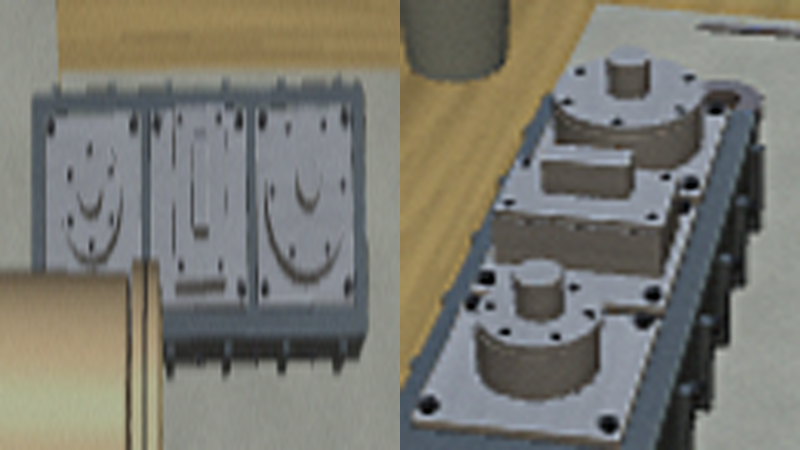

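All three covers sit flat on their collars: flange tops measure about 110.5 mm, and the centres lie within about 1.5 mm of the openings. The arm is clear, so I'm handing in.

```bash
python3 -c "
from bench import r
print(r.hand_in())"
```

```text
the job is handed in; nothing more can be done
None
```

The job is handed in, with no verdict returned: in the last images all three covers sit flat on their matching openings, centred within about 1.5 mm, the arm is clear, and it took about 29 s.

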